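# Set the drip trays flush in the dispenser's fence corner

## Task

Set the two drip trays side by side on the crate, lengthwise to the rear batten: push the blue one square and flush into the corner of the two battens, under the dispenser's head, and the white one snugly against the blue one's open side and flush to the rear batten, so that they form one straight row without gaps. Leave the dispenser's lever as it is, and do not shift the other things on the crate.

Things in the scene. Friction and masses are not known exactly. Their poses are not given: they have to be found in the camera images.
- dispenser: fixed corner of two green wooden battens, with a dispenser. Origin: the inner corner where the batten faces meet, at the crate's top (100 above the table). x points away from the robot to the rear batten (inner face at x=0, y from -180 to +18), y points left to the side batten (inner face at y=0, x from -85 to 0). Battens 18 thick, 16 high. Trays go at negative x and y
- head (a point): centre of the underside of the white dispenser's head, which overhangs the corner 105 above the crate's top; at (-74, 29) in the corner's frame. The head spans x -118 to -30, y -42 to 100, 50 thick; below it only a spout hangs 12 down at (-70, -24), 16 wide, and the column stands at y above 40 (foot: above 24). On top: reservoir at y=66 to 279, lever to 220
- blue_tray: blue plastic drip tray, a closed block 100 long (x) by 60 wide (y) by 22 high with steel slats across its top. Origin: centre of its underside; z up. It starts with its long side pointing roughly away from the robot.
- white_tray: white plastic drip tray, a closed block 100 long (x) by 60 wide (y) by 22 high with steel slats across its top. Origin: centre of its underside; z up. It starts with its long side pointing roughly away from the robot.
- lever (a joint): red dispenser lever on top of the dispenser's head: 0 as it stands, up to 0.9 rad when tipped away from the robot; it stays where it is left
- lever_tip (a point): centre of the red ball, 18 in diameter, at the end of the dispenser's lever
- crate: fixed long narrow wooden crate lying on its side, 440 (x) by 800 (y) by 100 high; its flat top is the work surface. Origin: centre of its underside, on the table
- bowl: bystander: stainless steel bowl, rim diameter 150, 60 high. Origin: centre of its underside, on the crate's top
- salt_pot: bystander: white ceramic salt pot with a small knob, diameter 64, 74 high. Origin: centre of its underside, on the crate's top
- jug: bystander: blue plastic jug, diameter 104, 160 high, handle on one side. Origin: centre of its underside, on the crate's top
- pot_lid: bystander: round aluminium pot lid lying on the crate, diameter 148, black knob to 39 high. Origin: centre of its underside, on the crate's top
- pepper_mill: bystander: dark wooden pepper mill, diameter 50, 120 high. Origin: centre of its underside, on the crate's top
- spice_jar: bystander: amber spice jar, diameter 44, 75 high. Origin: centre of its underside, on the crate's top

How it is judged:
At the end, for the whole second after the job is handed in: Both trays lie flat, at rest, square to the battens within 0.03 rad. Blue: rear end within 3 mm of the rear batten, left side within 3 mm of the side batten. White: rear end within 3 mm of the rear batten, its centre 90 mm from the side batten's face within 4.5 mm (x of blue_tray in the frame of dispenser between -0.053 and -0.047 m and y of blue_tray in the frame of dispenser between -0.033 and -0.027 m and z of blue_tray in the frame of dispenser between -0.004 and 0.004 m and angle between the x axis of each of blue_tray, white_tray and the x axis of dispenser, either way round below 0.03 rad and angle between each of blue_tray, white_tray's own z axis and vertical below 0.05 rad and linear speed of each of blue_tray, white_tray below 0.01 m/s and x of white_tray in the frame of dispenser between -0.053 and -0.047 m and y of white_tray in the frame of dispenser between -0.0945 and -0.0855 m and z of white_tray in the frame of dispenser between -0.004 and 0.004 m); the robot touches nothing.
It fails at once if the dispenser's lever was moved (more than 0.15 rad) (value of joint lever above 0.15 rad).
It fails at once if another thing on the crate was shifted by more than 20 mm (distance of any of bowl, salt_pot, jug, pot_lid, pepper_mill, spice_jar from where it was at the start of the episode above 0.02 m).
It also fails if it takes over 72 s, if anything falls off the work surface, if the arm or the gripper's body presses on something with over 40 N, if the wrist force passes 120 N, or if a joint passes its speed limit or range.

## Robot

A 7-joint arm with a two-finger parallel gripper is mounted at the origin on the work surface. World frame = base frame: x ahead of the robot, y to its left, z up, the work surface at z = 0. Lengths are in m, angles in rad, forces in N, time in s.
With the tool pointing down it reaches from about 0.4 to 0.85 m from the base axis. Payload 10.4 kg.
Tool frame: the origin (TCP) lies midway between the tips of the shut fingers; the grasp point (between the pads) lies r.grip_point_offset behind it (r.grip_point_offset is the distance from the TCP to the grasp point, in m); z points along the fingers, y is the line along which they close (so a half turn about z gives the same grasp; the last joint's range is limited). The gripper opens to 87 mm and grips with 3 to 60 N. Pads are 19 mm wide; open, the fingers measure 117 mm over their backs; the gripper's body (75 mm by 190 mm) begins 51 mm behind the grasp point.
Start: joints at [1.304, 0.332, -0.065, 1.46, 0.022, 1.35, -0.088], TCP at [0.151, -0.607, 0.223] pointing down, gripper open.
Joint ranges: [-2.6, 2.6], [-0.5, 2.12], [-1.47, 1.34], [0.16, 2.42], [-1.27, 4.41], [0.06, 2.06], [-2.6, 2.6]. Speed limits (rad/s): [2.22, 2.22, 2.79, 2.79, 3.14, 3.14, 3.14].

## Interface

Orientations are given as a unit quaternion [x, y, z, w].
In Python, from bench import r gives the robot as it stands.
- The arm moves only by the tool play_rows, never from a script. Its arguments are lists of equal length, an entry for each row: "claw": the closure, from 0 (fully open) to 1 (shut); "delta_pos": the shift along the tool's x, y, z scaled (see below), a list of three; "delta_rot": the turn, a rotation vector about the tool's x, y, z scaled (see below), a list of three. A call has 1 to 8 rows; each row shifts and turns the commanded pose from where the row before left it, along the tool's axes as they then stand; what a row does not reach is not made up. The controller multiplies each number of a shift by 200 mm and each number of a turn by pi rad. A row lasts 1/10 s, in which the tool goes at most 50 mm and 8.59 degrees, less where a joint would pass 70% of its speed; a pose out of reach is approached as far as the arm can. A call with a number of a shift or a turn outside -1 to 1 is refused whole. A call with a gripper value outside its range is refused whole. The fingers move at their own pace and stop on an object; "squeeze" is the grip in N (left out, the last holds). Time passes only in rows, so rows that do not move let the fingers close. It gives the time, the measured TCP pose, the force, the opening and the grip force at its end, in the units of the state.
- r.read_state(): the state, without advancing time (a new reading comes with each control period).
- r.camera(name): name is "scene" or "top" or "wrist"; returns a dict with "pixels" (400x640x3 uint8, red, green, blue), "camera_matrix" (3x3 intrinsics, pixels), "cam_to_world" (4x4, takes a point from camera to world coordinates); the wrist camera has in their place "hand_eye" (4x4, takes a point from camera to tool coordinates, whose origin is the TCP and whose axes are the flange's). Camera axes: x right, y up, looking along -z (the intrinsics and any distortion apply to the point x, -y, -z); pixel columns grow to the right and rows downward; lengths in m; the calibration is good to about 2 mm. A picture is of the moment at which its call begins: read the wrist's pose just before it. There is no depth.
- r.close_job(): hands the job in; it is judged then, once.
The state is a dict: "time": time; "joint_positions": joint angles; "joint_vel": joint speeds; "joint_torque": joint torques, N m; "ee_pos": TCP position; "eef_rot": TCP orientation; "ft_force": force on the tool from outside, world axes, zero at the start; "torque": the same for the moment, N m; "width": finger opening in m; "grip_force": force on a finger pad.
Only numpy, scipy, OpenCV 4.12 (cv2) and the standard library are available. Lean on these libraries where they do the work, as an engineer would, in place of code of your own. Each camera call takes 0.05 s, during which the arm holds its last target. There are 200 camera calls.

## Working session

There is one attempt and no reset: what is moved stays moved. The work goes in short steps, Python scripts to look and compute and a tool call to move; the robot and the scene stay as the last step left them, time stands still between calls to the robot, and variables do not carry over. Pictures are saved under pics/ and viewed, at most 10 in all, crops included, and the job is handed in when it is done.

Besides the shell and the picture viewer there is one more tool, called after "Call:" as name(argument=value, ...) on one line, values as JSON. play_rows: Moves the arm, as the interface text tells. Shifts and turns lie within -1 to 1; 1 stands for 200 mm of shift or pi rad of turn. Its arguments: {"type":"object","properties":{"claw":{"type":"array"},"delta_pos":{"type":"array"},"delta_rot":{"type":"array"},"squeeze":{"type":"number"}},"required":["claw","delta_pos","delta_rot"]}

```bash
ls; mkdir -p pics
python3 - <<'E'
from bench import r
import cv2,numpy as np,pickle
s=r.read_state();print(s, r.grip_point_offset)
d={}
for n in("scene","top","wrist"):
    c=r.camera(n);d[n]=c
    cv2.imwrite(f"pics/{n}0.png",c["pixels"][:,:,::-1])
    print(n,c["camera_matrix"],c.get("cam_to_world",c.get("hand_eye")),c.keys())
pickle.dump(d,open("d0.pkl","wb"))
E
```

```text
pics
{'time': 0.0, 'joint_positions': array([ 1.30438826,  0.3329132 , -0.06468486,  1.46093014,  0.02161114,
        1.34987189, -0.08851775]), 'joint_vel': array([ 1.53647735e-03, -7.94009458e-04, -4.55107758e-05, -1.18242027e-04,
       -1.08086402e-03, -9.59212914e-04,  7.45720976e-04]), 'joint_torque': array([-1.63628938e-04, -6.23260689e+01,  2.46443687e-02, -3.89908791e+01,
       -6.14030496e-02,  3.96119140e-02,  1.91668914e-04]), 'ee_pos': array([ 0.15076722, -0.60615714,  0.22173342]), 'eef_rot': array([ 9.92579186e-01,  1.21597905e-01, -1.26111055e-04, -7.02170654e-04]), 'ft_force': array([-0.07888579,  0.10868369,  0.24866159]), 'torque': array([ 0.00906278, -0.05880588, -0.0319283 ]), 'grip_force': 0.0, 'width': 0.08660874218772938} 0.0187
scene [[438.80695616   0.         318.83107252]
 [  0.         438.80695616 199.47900398]
 [  0.           0.           1.        ]] [[-0.88199262 -0.40030852  0.24868073  0.85718529]
 [ 0.47122186 -0.742141    0.47663056  0.44686029]
 [-0.00624311  0.53756843  0.84319701  0.9767389 ]
 [ 0.          0.          0.          1.        ]
[... 264 characters left out ...]
1207e-01  1.80820211e-02 -8.40159443e-03 -8.13565872e-04]
 [-6.64368770e-03  9.51721546e-02  9.95438658e-01  1.11907945e+00]
 [ 0.00000000e+00  0.00000000e+00  0.00000000e+00  1.00000000e+00]] dict_keys(['pixels', 'camera_matrix', 'cam_to_world'])
wrist [[345.48092114   0.         315.70482334]
 [  0.         345.48092114 198.02067304]
 [  0.           0.           1.        ]] [[ 8.13883808e-04  9.58321573e-01  2.85690568e-01  7.89132339e-02]
 [ 9.99999483e-01 -6.05985484e-04 -8.16108235e-04  1.98010976e-04]
 [-6.08969790e-04  2.85691085e-01 -9.58321571e-01 -1.61004978e-01]
 [ 0.00000000e+00  0.00000000e+00  0.00000000e+00  1.00000000e+00]] dict_keys(['pixels', 'camera_matrix', 'hand_eye'])
```

View pics/top0.png

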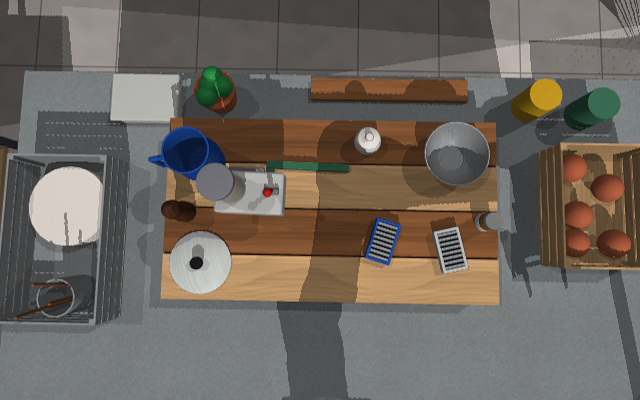

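View pics/scene0.png

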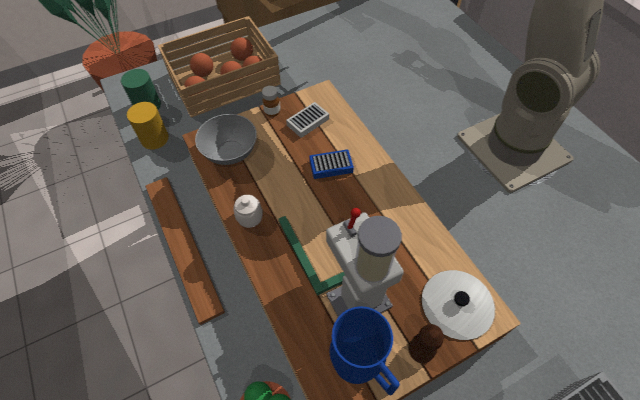

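The top view shows blue tray at (382,241), white tray at (450,249), spice jar (490,222), rear green batten from (267,166) to (349,168), and the dispenser head at (250,193). The scene view shows the inner batten corner near (318,290).

```bash
cat > h.py <<'E'
import cv2,numpy as np
from scipy.spatial.transform import Rotation as R
def cast(c,T,px,z):
    K=c["camera_matrix"];px=np.atleast_2d(np.asarray(px,float))
    d=np.c_[(px[:,0]-K[0,2])/K[0,0],-(px[:,1]-K[1,2])/K[1,1],-np.ones(len(px))]@T[:3,:3].T
    o=T[:3,3];return (o+d*((z-o[2])/d[:,2])[:,None])[:,:2]
def hsv(c):return cv2.cvtColor(c["pixels"],cv2.COLOR_RGB2HSV)
def big(m,roi,k=5):
    x0,y0,x1,y1=roi;n=np.zeros_like(m);n[y0:y1,x0:x1]=m[y0:y1,x0:x1]
    n=cv2.morphologyEx(n,cv2.MORPH_CLOSE,np.ones((k,k)))
    return max(cv2.findContours(n,cv2.RETR_EXTERNAL,cv2.CHAIN_APPROX_NONE)[0],key=cv2.contourArea)[:,0]
def rect(p):
    b=cv2.boxPoints(cv2.minAreaRect((p*1000).astype(np.float32)))
    e=[b[1]-b[0],b[2]-b[1]];l=sorted(np.linalg.norm(v) for v in e)
    v=max(e,key=np.linalg.norm);v=v*np.sign(v[0])
    return b.mean(0).round(1),np.degrees(np.arctan2(v[1],v[0])).round(2),np.round(l,1)
E
python3 - <<'E'
from h import *
import pickle
d=pickle.load(open("d0.pkl","rb"))
for n,rois in (("top",((355,205,410,275),(425,215,476,282),(255,150,360,180))),("scene",((300,140,362,186),(280,98,335,142),(270,210,350,300)))):
    c=d[n];T=c["cam_to_world"];H=hsv(c)
    bl=cv2.inRange(H,(100,120,40),(130,255,255));wh=cv2.inRange(H,(0,0,150),(180,50,255));gr=cv2.inRange(H,(60,60,20),(95,255,255))
    for nm,m,roi,z in(("blue",bl,rois[0],.122),("white",wh,rois[1],.122),("green",gr,rois[2],.116)):
        k=big(m,roi,9 if nm!="green" else 3);print(n,nm,cv2.boundingRect(k),rect(cast(c,T,k,z)))
    k=big(gr,rois[2],3);a=cv2.approxPolyDP(k,2,True)[:,0];print(a.tolist(),cast(c,T,a,.116).round(4).tolist())
c=d["top"];T=c["cam_to_world"];H=hsv(c)
print("head box",cast(c,T,[[215,214],[284,215],[284,172]],.255).round(3),"spice",cast(c,T,[[490,222]],.15))
ims=[cv2.resize(d["top"]["pixels"][150:225,200:360],(800,375),interpolation=2)[:,:,::-1]]
cv2.imwrite("pics/a.png",ims[0]);cv2.imwrite("pics/b.png",cv2.resize(d["scene"]["pixels"][200:320,260:420],(800,600),interpolation=2)[:,:,::-1])
E
```

```text
top blue (364, 218, 37, 47) (array([ 527.3, -122.8], dtype=float32), np.float32(-17.14), array([60.7, 97.7], dtype=float32))
top white (434, 227, 34, 47) (array([ 509.2, -282.1], dtype=float32), np.float32(13.53), array([58. , 99.4], dtype=float32))
top green (267, 161, 82, 11) (array([701.8,  56.8], dtype=float32), np.float32(-88.98), array([ 24.2, 194.3], dtype=float32))
[[267, 161], [267, 171], [273, 171], [274, 168], [348, 171], [348, 164]] [[0.7122, 0.1542], [0.688, 0.1534], [0.6883, 0.139], [0.6956, 0.1368], [0.6914, -0.0405], [0.7084, -0.0402]]
scene blue (310, 150, 43, 29) (array([ 530. , -114.1], dtype=float32), np.float32(-16.9), array([71.7, 99.1], dtype=float32))
scene white (287, 102, 42, 30) (array([ 509.3, -278.9], dtype=float32), np.float32(13.48), array([57.9, 97.4], dtype=float32))
scene green (279, 217, 66, 78) (array([679.3,  62.2], dtype=float32), np.float32(-89.99), array([ 70.8, 202.2], dtype=float32))
[[281, 217], [279, 220], [317, 294], [341, 283], [343, 272], [323, 282], [318, 280], [285, 217]] [[0.7011, -0.0389], [0.7085, -0.0339], [0.7147, 0.1608], [0.6597, 0.1633], [0.6438, 0.144], [0.6915, 0.1437], [0.6986, 0.1349], [0.6931, -0.0345]]
head box [[0.576 0.236]
 [0.576 0.094]
 [0.665 0.097]] spice [[ 0.57438446 -0.36420292]]
```

View pics/b.png

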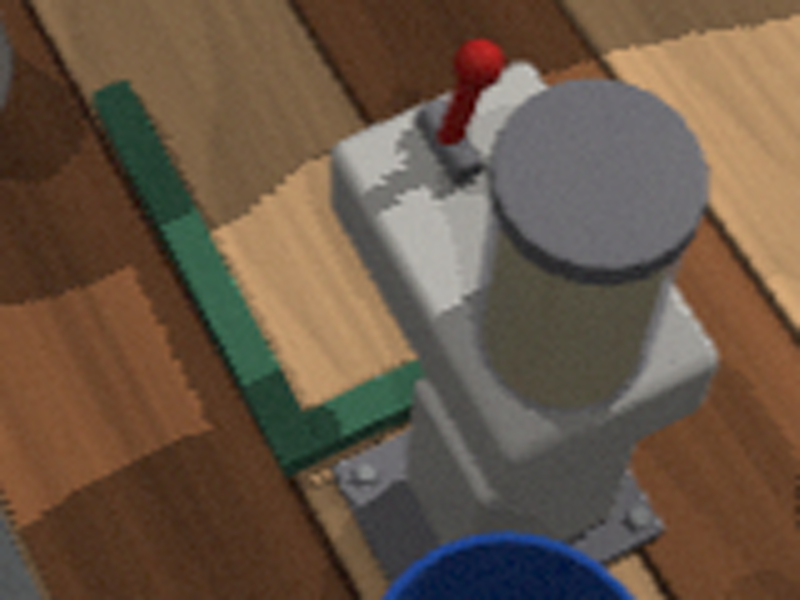

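Crop shows the battens' inner top corner at (302,408) in the crop → scene pixel (320.4, 281.6); the lever is at the head's right edge.

```bash
cat >> h.py <<'E'
def pose(s):
    M=R.from_quat(s["eef_rot"]).as_matrix();return np.array(s["ee_pos"]),M
def go(s,p,yaw,tilt=0,n=None):
    """rows for straight move to world p (m), tool-x yaw (deg), pointing down, tilt about tool y"""
    p0,M=pose(s);G=(R.from_euler('z',yaw,degrees=True)*R.from_euler('x',180,degrees=True)*R.from_euler('y',tilt,degrees=True)).as_matrix()
    dp=M.T@(np.array(p)-p0);dr=R.from_matrix(M.T@G).as_rotvec()
    print("pos units",(dp/.2).round(4),"rot units",(dr/np.pi).round(4),"min rows",np.linalg.norm(dp)/.045,np.degrees(np.linalg.norm(dr))/8)
E
python3 - <<'E'
from h import *
import pickle
d=pickle.load(open("d0.pkl","rb"));c=d["scene"];T=c["cam_to_world"]
q=lambda x,y:(260+x/5-.4,200+y/5-.4)
print("inner corner, rear end inner, outer corner, rear outer end", cast(c,T,[q(302,408),q(130,83),q(290,470),q(95,95)],.116).round(4))
H=hsv(c);gr=cv2.inRange(H,(60,60,20),(95,255,255))
# inner edge of rear batten, per image row rightmost green
e=np.array([(np.where(gr[y,270:330])[0].max()+270.5,y) for y in range(224,274)]);w=cast(c,T,e,.116)
l=cv2.fitLine((w*1000).astype(np.float32),cv2.DIST_HUBER,0,.01,.01).ravel();print("scene inner",l,np.degrees(np.arctan(l[0]/l[1])))
c=d["top"];T=c["cam_to_world"];H=hsv(c);gr=cv2.inRange(H,(60,60,20),(95,255,255))
for f,z in((np.min,.116),(np.max,.1)):
    e=np.array([(x,f(np.where(gr[150:180,x])[0])+150+(.5 if f is np.max else -.5)) for x in range(288,345)]);w=cast(c,T,e,z)
    l=cv2.fitLine((w*1000).astype(np.float32),cv2.DIST_HUBER,0,.01,.01).ravel();print("top",f.__name__,l,np.degrees(np.arctan(l[0]/l[1])))
from bench import r
s=r.read_state();go(s,(.527,-.122,.17),-17)
E
```

```text
inner corner, rear end inner, outer corner, rear outer end [[ 0.6962  0.1392]
 [ 0.691  -0.0358]
 [ 0.7132  0.1606]
 [ 0.7077 -0.0376]]
scene inner [3.1019555e-02 9.9951875e-01 6.9470831e+02 5.5363037e+01] 1.7775747
top min [2.6008014e-02 9.9966174e-01 7.1103015e+02 3.6623985e+01] 1.4903175
top max [3.5075579e-02 9.9938464e-01 6.9526019e+02 3.9157566e+01] 2.0100946
pos units [ 2.4099 -1.8952  0.2617] rot units [-3.00e-04  1.00e-04  1.72e-01] min rows 13.675287952171677 3.87095520845664
```

Call:
play_rows(claw=[0,0,0,0,0,0,0,0], delta_pos=[[0.17,-0.135,0],[0.17,-0.135,0],[0.17,-0.135,0],[0.17,-0.135,0],[0.17,-0.135,0],[0.17,-0.135,0],[0.17,-0.135,0],[0.17,-0.135,0]], delta_rot=[[0,0,0],[0,0,0],[0,0,0],[0,0,0],[0,0,0],[0,0,0],[0,0,0],[0,0,0]], squeeze=20)

```text
time: 0.95
ee_pos: [0.3634, -0.3297, 0.2225]
eef_rot: [0.993, 0.122, -0.0, 0.0]
ft_force: [1.1, -0.8, -0.8]
width: 0.087
grip_force: 0.0
```

Call:
play_rows(claw=[0,0,0,0,0,0], delta_pos=[[0.17,-0.135,0],[0.17,-0.135,0],[0.17,-0.135,0],[0.17,-0.135,0],[0.17,-0.135,0],[0.17,-0.135,0]], delta_rot=[[0,0,0],[0,0,0],[0,0,0],[0,0,0],[0,0,0],[0,0,0]])

```text
time: 1.55
ee_pos: [0.5222, -0.1234, 0.2225]
eef_rot: [0.993, 0.121, -0.0, 0.0]
ft_force: [0.1, -0.9, 0.2]
width: 0.087
grip_force: 0.0
```

Call:
play_rows(claw=[0,0,0,0,0,0], delta_pos=[[0,0,0],[0,0,0],[0,0,0],[0,0,0],[0,0,0],[0,0,0]], delta_rot=[[0,0,0.043],[0,0,0.043],[0,0,0.043],[0,0,0.043],[0,0,0],[0,0,0]])

```text
time: 2.15
ee_pos: [0.5215, -0.1248, 0.2224]
eef_rot: [0.989, -0.146, -0.0, 0.0]
ft_force: [-0.1, 0.5, -0.2]
width: 0.0873
grip_force: 0.0
```

```bash
cat > look.py <<'E'
from h import *
from bench import r
import sys
def wristT(s,c):
    p,M=pose(s);T=np.eye(4);T[:3,:3]=M;T[:3,3]=p;return T@c["hand_eye"]
def look(n):
    s=r.read_state();c=r.camera(n);T=c["cam_to_world"] if n!="wrist" else wristT(s,c);return s,c,T
C=np.array([697.5,140.5]);YAW=-1.75
def incorner(p):
    a=np.radians(YAW);return (np.asarray(p)-C)@np.array([[np.cos(a),-np.sin(a)],[np.sin(a),np.cos(a)]])
E
python3 - <<'E'
from look import *
s,c,T=look("wrist");cv2.imwrite("pics/w1.png",c["pixels"][:,:,::-1]);print(s["time"],s["ee_pos"],R.from_quat(s["eef_rot"]).as_euler("xyz",degrees=True))
m=cv2.inRange(hsv(c),(100,120,30),(130,255,255));k=big(m,(0,0,640,400),25);print(cv2.boundingRect(k),rect(cast(c,T,k,.122)))
go(s,(.527,-.122,.107),-17)
E
```

```text
2.15 [ 0.52146345 -0.12475126  0.22241463] [ 1.79993880e+02  1.31154200e-02 -1.67550827e+01]
(274, 129, 78, 122) (array([ 527.4, -123.9], dtype=float32), np.float32(-17.07), array([58.7, 98.8], dtype=float32))
pos units [ 0.0227 -0.0212  0.5771] rot units [0.     0.0001 0.0014] min rows 2.568446684052704 0.03066815825724807
```

View pics/w1.png

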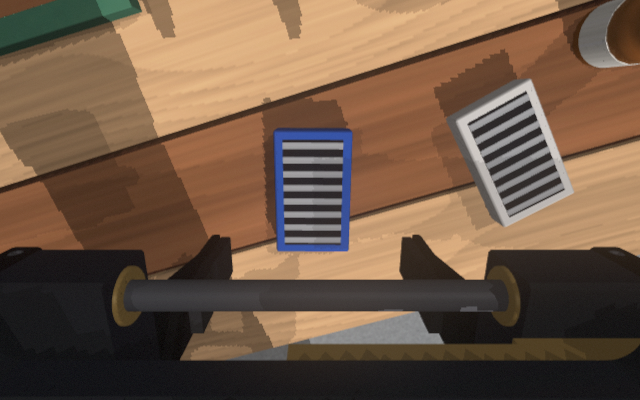

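The wrist view shows the blue tray centred at (313,190) between the fingers, aligned; the white one at (512,152).

Call:
play_rows(claw=[0,0,0,0,0,1,1,1], delta_pos=[[0.029,-0.01,0.15],[0,0,0.2],[0,0,0.15],[0,0,0.076],[0,0,0],[0,0,0],[0,0,0],[0,0,0]], delta_rot=[[0,0,0.0015],[0,0,0],[0,0,0],[0,0,0],[0,0,0],[0,0,0],[0,0,0],[0,0,0]])

```text
time: 3.0
ee_pos: [0.5286, -0.1248, 0.1088]
eef_rot: [0.989, -0.15, 0.001, 0.0]
ft_force: [0.2, 0.8, 0.7]
width: 0.0707
grip_force: 0.0
```

Call:
play_rows(claw=[1,1,1], delta_pos=[[0,0,0],[0,0,0],[0,0,0]], delta_rot=[[0,0,0],[0,0,0],[0,0,0]])

```text
time: 3.3
ee_pos: [0.5281, -0.1247, 0.1081]
eef_rot: [0.989, -0.15, 0.001, 0.0]
ft_force: [-1.0, 0.2, 5.7]
width: 0.0595
grip_force: 20.0
```

Run:
```python
from look import *
s=r.read_state();print(s["ee_pos"],s["width"])
a=np.radians(YAW);W=lambda x,y:(C+np.array([[np.cos(a),-np.sin(a)],[np.sin(a),np.cos(a)]])@[x,y])/1000
t=W(-62,-153);print(t);go(s,(*t,s["ee_pos"][2]),YAW)
t=W(-62,-153);print(t);go(s,(*t,s["ee_pos"][2]),-17)
```

```text
[ 0.52814722 -0.12467749  0.10811724] 0.05953711205561003
[ 0.63085652 -0.01053525]
pos units [ 3.211e-01 -6.974e-01  3.000e-04] rot units [ 0.0001 -0.0004 -0.0862] min rows 3.412225768231429 1.939053921099836
[ 0.63085652 -0.01053525]
pos units [ 3.211e-01 -6.974e-01  3.000e-04] rot units [ 0.     -0.0004 -0.0015] min rows 3.412225768231429 0.03392415300464542
```

Call:
play_rows(claw=[1,1,1,1,1,1,1], delta_pos=[[0,0,-0.1],[0.08,-0.174,0],[0.08,-0.174,0],[0.08,-0.174,0],[0.081,-0.175,0],[0,0,0],[0,0,0]], delta_rot=[[0,0,0],[0,0,0],[0,0,0],[0,0,0],[0,0,0],[0,0,-0.043],[0,0,-0.043]])

```text
time: 4.0
ee_pos: [0.6304, -0.0088, 0.1265]
eef_rot: [1.0, -0.012, -0.001, -0.0]
ft_force: [-0.2, -0.5, -1.8]
width: 0.0601
grip_force: 20.0
```

Call:
play_rows(claw=[1,1,1,1], delta_pos=[[0,0,0],[0,0,0.05],[0,0,0.045],[0,0,0]], delta_rot=[[0,0,0],[0,0,0],[0,0,0],[0,0,0]])

```text
time: 4.4
ee_pos: [0.6299, -0.0109, 0.1071]
eef_rot: [1.0, -0.017, -0.0, 0.0]
ft_force: [0.0, -0.7, -2.6]
width: 0.0598
grip_force: 20.0
```

Run:
```python
from look import *
s,c,T=look("top");cv2.imwrite("pics/t2.png",c["pixels"][:,:,::-1]);print(s["ee_pos"],R.from_quat(s["eef_rot"]).as_euler("xyz",degrees=True),incorner(s["ee_pos"][:2]*1000),s["ft_force"],s["width"])
s,c,T=look("wrist");m=cv2.inRange(hsv(c),(100,120,30),(130,255,255));k=big(m,(150,60,500,300),25);q=rect(cast(c,T,k,.122));print(q,incorner(q[0]))
cv2.imwrite("pics/w2.png",c["pixels"][:,:,::-1])
```

```text
[ 0.62992721 -0.01086313  0.10713341] [ 1.79983164e+02  5.27925446e-02 -1.92795202e+00] [ -62.91886794 -153.35610708] [ 0.02190856 -0.7033873  -2.6065802 ] 0.05977957510181233
(array([652.8, -11.7], dtype=float32), np.float32(88.13), array([55.4, 58.6], dtype=float32)) [ -40.03120201 -153.49408425]
```

View pics/w2.png

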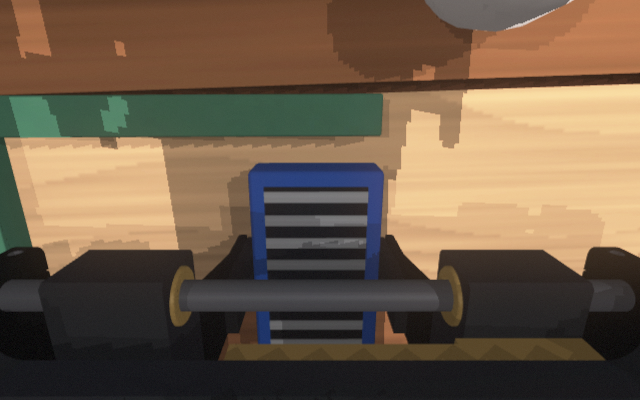

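The tray is held with its rear edge at row ~165, square to the batten edge at row ~137, its right side at the batten's end. Pushing it flush.

Call:
play_rows(claw=[1,1,1,1,1,1], delta_pos=[[0.025,0,0],[0.025,0,0],[0.005,0,0],[0.005,0,0],[0.005,0,0],[0,0,0]], delta_rot=[[0,0,0],[0,0,0],[0,0,0],[0,0,0],[0,0,0],[0,0,0]])

```text
time: 5.1
ee_pos: [0.6434, -0.0109, 0.1083]
eef_rot: [1.0, -0.016, 0.0, 0.0]
ft_force: [0.7, 0.5, -1.5]
width: 0.0597
grip_force: 20.0
```

Call:
play_rows(claw=[1,1,1,1], delta_pos=[[0.005,0,0],[0.005,0,0],[0.005,0,0],[0,0,0]], delta_rot=[[0,0,0],[0,0,0],[0,0,0],[0,0,0]])

```text
time: 5.5
ee_pos: [0.6442, -0.011, 0.108]
eef_rot: [1.0, -0.015, -0.003, 0.0]
ft_force: [-12.2, 0.5, 4.2]
width: 0.0598
grip_force: 20.0
```

Call:
play_rows(claw=[0.12,0.12,0.12,0.12,0.12,0.12], delta_pos=[[0,0,0],[0,0,0],[0,0,0],[0,0,-0.2],[0,0,-0.15],[0,0.2,0]], delta_rot=[[0,0,0],[0,0,0],[0,0,0],[0,0,0],[0,0,0],[0,0,0]])

```text
time: 6.1
ee_pos: [0.6478, -0.0439, 0.184]
eef_rot: [1.0, -0.011, 0.004, -0.002]
ft_force: [1.2, -0.0, 0.9]
width: 0.0769
grip_force: 0.0
```

Run:
```python
from look import *
s,c,T=look("wrist");cv2.imwrite("pics/w3.png",c["pixels"][:,:,::-1])
print(s["joint_positions"].round(2),s["width"],s["ee_pos"])
m=cv2.inRange(hsv(c),(100,120,30),(130,255,255));k=big(m,(0,0,640,400),25);q=rect(cast(c,T,k,.122));print(q,incorner(q[0]))
a=np.radians(YAW);W=lambda x,y:(C+np.array([[np.cos(a),-np.sin(a)],[np.sin(a),np.cos(a)]])@[x,y])/1000
for y in(-91.75,88.25): go(s,(*W(-57,-207),s["ee_pos"][2]),y)
# salt pot: white blob in top
s,c,T=look("top");m=cv2.inRange(hsv(c),(0,0,120),(180,60,255));k=big(m,(350,115,385,160));b=cv2.minEnclosingCircle(k);print(b,incorner(cast(c,T,[b[0]],.15)*1000))
```

```text
[ 0.42  0.46 -0.57  1.43  0.25  1.32 -1.76] 0.07685512306458961 [ 0.64778157 -0.04388692  0.18403991]
(array([647.1, -11.8], dtype=float32), np.float32(-1.85), array([58.5, 91.1], dtype=float32)) [ -45.72550181 -153.76810789]
pos units [-0.0656  0.1053 -0.0009] rot units [-0.003  -0.0012  0.5028] min rows 0.5515212977122762 11.312149479919231
pos units [-0.0656  0.1053 -0.0009] rot units [ 0.0012 -0.003  -0.4972] min rows 0.5515212977122762 11.188156022136848
((367.0, 147.5), 20.52447509765625) [[  51.25917202 -221.46852299]]
```

Run:
```python
from look import *
import pickle
d=pickle.load(open("d0.pkl","rb"))
for n,p,z in(("scene",(248.5,217),.1),("top",(368,136.5),.172),("scene",(247,200),.172)):
    print(incorner(cast(d[n],d[n]["cam_to_world"],[p],z)*1000))
for n,p in(("top",(267,192.5)),("scene",(260+478/5,200+62/5))): print("lever",incorner(cast(d[n],d[n]["cam_to_world"],[p],.31)*1000))
```

```text
[[  73.78101906 -221.92674344]]
[[  71.95919266 -221.00447198]]
[[  67.28672157 -219.59712421]]
lever [[-80.70277117 -20.7628452 ]]
lever [[-80.87621211 -18.25403261]]
```

View pics/w3.png

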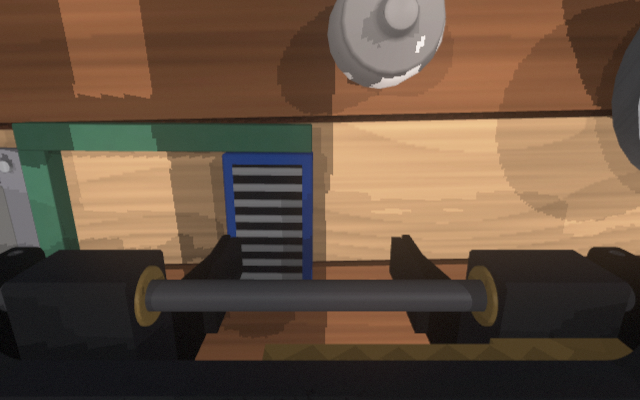

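The wrist view shows the blue tray flush against the rear batten (edge row ~153), its right side at the batten's end column 311; the salt pot is beyond at (387,40).

Call:
play_rows(claw=[0.54,0.54,0.54,0.54,0.54,0.54,0.54,0.54], delta_pos=[[-0.08,0.105,0],[0,0,0],[0,0,0],[0,0,0],[0,0,0],[0,0,0],[0,0,0],[0,0,0]], delta_rot=[[0,0,0],[0,0,-0.042],[0,0,-0.042],[0,0,-0.042],[0,0,-0.042],[0,0,-0.042],[0,0,-0.042],[0,0,-0.042]])

```text
time: 7.0
ee_pos: [0.6286, -0.0719, 0.1782]
eef_rot: [0.901, 0.434, 0.0, 0.0]
ft_force: [0.3, 0.5, 0.2]
width: 0.0401
grip_force: 0.0
```

Call:
play_rows(claw=[0.54,0.54,0.54,0.54,0.54,0.54,0.54,0.54], delta_pos=[[0,0,0],[0,0,0],[0,0,0],[0,0,0],[0,0,0],[0,0,0.1],[0,0,0.19],[0,0,0]], delta_rot=[[0,0,-0.042],[0,0,-0.042],[0,0,-0.042],[0,0,-0.042],[0,0,-0.035],[0,0,0],[0,0,0],[0,0,0]])

```text
time: 7.8
ee_pos: [0.6258, -0.0722, 0.1158]
eef_rot: [0.721, 0.692, -0.002, -0.003]
ft_force: [-1.0, -0.4, -0.1]
width: 0.0401
grip_force: 0.0
```

Call:
play_rows(claw=[0.54,0.54,0.54,0.54,0.54], delta_pos=[[0,0,0],[0,0,0],[0,0,0],[0,0,0],[0,0,0]], delta_rot=[[0,0.037,0],[0,0.037,0],[0,0.037,0],[0,0,0],[0,0,0]])

```text
time: 8.3
ee_pos: [0.6288, -0.0727, 0.1211]
eef_rot: [0.711, 0.682, 0.125, -0.12]
ft_force: [0.9, 0.0, -0.6]
width: 0.0402
grip_force: 0.0
```

```bash
cat >> look.py <<'E'
a_=np.radians(YAW);W=lambda x,y:(C+np.array([[np.cos(a_),-np.sin(a_)],[np.sin(a_),np.cos(a_)]])@[x,y])/1000
E
python3 - <<'E'
from look import *
s=r.read_state();print(s["joint_positions"].round(2),s["width"],s["ee_pos"],incorner(s["ee_pos"][:2]*1000))
go(s,(*W(-60,-205),.108),88.25,20); go(s,(*W(-58,-95),.108),88.25,20)
E
```

```text
[ 0.86  0.65 -0.91  1.49  0.16  1.23 -0.03] 0.040212170270868076 [ 0.6287766  -0.07265124  0.12106064] [ -62.18202073 -215.15053844]
pos units [0.0256 0.0103 0.0787] rot units [ 0.0014  0.0005 -0.0035] min rows 0.37076826783800537 0.08562473298758536
pos units [0.5428 0.0138 0.2661] rot units [ 0.0014  0.0005 -0.0035] min rows 2.6873477204210037 0.08562473298758536
```

Call:
play_rows(claw=[0.54,0.54], delta_pos=[[0.0256,0.01,0.079],[0,0,0]], delta_rot=[[0.0014,0,-0.0035],[0,0,0]])

```text
time: 8.5
ee_pos: [0.6302, -0.0576, 0.1063]
eef_rot: [0.704, 0.688, 0.124, -0.122]
ft_force: [-0.4, 1.6, -0.5]
width: 0.0401
grip_force: 0.0
```

Call:
play_rows(claw=[0.54,0.54,0.54,0.54,0.54], delta_pos=[[0.04,0,0.0145],[0.04,0,0.0145],[0.05,0,0.018],[0.05,0,0.018],[0,0,0]], delta_rot=[[0,0,0],[0,0,0],[0,0,0],[0,0,0],[0,0,0]])

```text
time: 9.0
ee_pos: [0.6318, -0.0203, 0.1079]
eef_rot: [0.705, 0.687, 0.125, -0.121]
ft_force: [0.1, -0.6, 0.2]
width: 0.0398
grip_force: 0.0
```

Run:
```python
from look import *
s,c,T=look("wrist");cv2.imwrite("pics/w4.png",c["pixels"][:,:,::-1])
print(s["width"],s["ee_pos"],incorner(s["ee_pos"][:2]*1000),s["ft_force"])
m=cv2.inRange(hsv(c),(100,120,30),(130,255,255));k=big(m,(0,0,640,400),25);q=rect(cast(c,T,k,.122));print(q,incorner(q[0]))
go(s,(*W(-58,-95),.108),88.25,20)
```

```text
0.0398112738458712 [ 0.63183405 -0.02032833  0.10787048] [ -60.72386102 -162.75866339] [ 0.13474098 -0.64610531  0.19755901]
(array([642.1,  19.8], dtype=float32), np.float32(-1.65), array([58.6, 97.9], dtype=float32)) [ -51.68818677 -122.33553955]
pos units [0.3185 0.0153 0.1154] rot units [-0.0005 -0.0001  0.0015] min rows 1.5069669742395067 0.034962060005940675
```

View pics/w4.png

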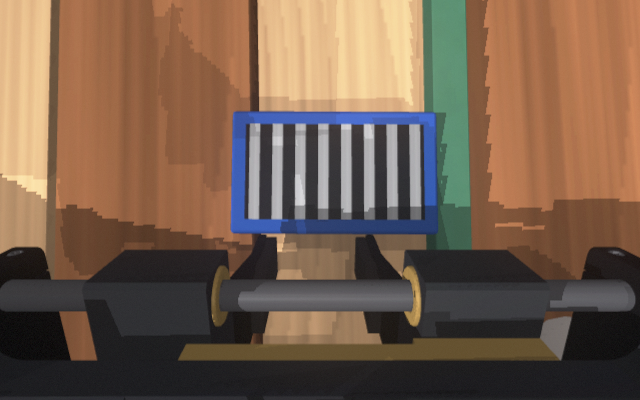

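The tray slid left square, still flush to the rear batten (its rear edge overlaps the batten from parallax at column ~436).

Call:
play_rows(claw=[0.54,0.54,0.54,0.54,0.54,0.54,0.54,0.54], delta_pos=[[0.05,0.001,0.018],[0.055,0.001,0.02],[0.055,0.001,0.02],[0.055,0.001,0.02],[0.055,0.001,0.02],[0.04,0.001,0.015],[0,0,0],[-0.1,0,-0.036]], delta_rot=[[0,0,0],[0,0,0],[0,0,0],[0,0,0],[0,0,0],[0,0,0],[0,0,0],[0,0,0]])

```text
time: 9.85
ee_pos: [0.6342, 0.0254, 0.108]
eef_rot: [0.704, 0.688, 0.125, -0.122]
ft_force: [-0.5, 0.6, -0.9]
width: 0.0401
grip_force: 0.0
```

Call:
play_rows(claw=[0.54,0.54,0.54,0.54,0.54,0.54,0,0], delta_pos=[[-0.2,0,-0.073],[-0.06,0,-0.2],[-0.06,0,-0.2],[0,0,0],[0,0,0],[0,0,0],[0,0,0],[0,0,0]], delta_rot=[[0,0,0],[0,0,0],[0,0,0],[0,-0.037,0],[0,-0.037,0],[0,-0.037,0],[0,0,0.042],[0,0,0.042]])

```text
time: 10.65
ee_pos: [0.6321, -0.0693, 0.1748]
eef_rot: [0.803, 0.595, 0.0, 0.0]
ft_force: [-0.1, -1.0, 0.6]
width: 0.0494
grip_force: 0.0
```

Run:
```python
from look import *
s,c,T=look("top");cv2.imwrite("pics/t3.png",c["pixels"][:,:,::-1])
print(s["ee_pos"],incorner(s["ee_pos"][:2]*1000),s["time"])
m=cv2.inRange(hsv(c),(100,120,30),(130,255,255));k=big(m,(280,150,345,240),9);q=rect(cast(c,T,k,.122));print(q,incorner(q[0]))
go(s,(.490,-.282,.18),13.5)
```

```text
[ 0.63211768 -0.06931508  0.17481621] [ -58.94438726 -211.71389885] 10.65
(array([645.5,  82.7], dtype=float32), np.float32(1.05), array([ 57.2, 100.2], dtype=float32)) [-50.21062057 -59.36104729]
pos units [-1.2242 -0.3704 -0.0261] rot units [ 2.00e-04 -1.00e-04  3.31e-01] min rows 5.685553763032547 7.447986320930176
```

Call:
play_rows(claw=[0,0,0,0,0,0,0,0], delta_pos=[[0,0,0],[0,0,0],[0,0,0],[0,0,0],[0,0,0],[0,0,0],[0,0,0],[0,0,0]], delta_rot=[[0,0,0.041],[0,0,0.041],[0,0,0.041],[0,0,0.041],[0,0,0.041],[0,0,0.041],[0,0,0.041],[0,0,0.041]])

```text
time: 11.5
ee_pos: [0.632, -0.0712, 0.1742]
eef_rot: [0.993, 0.122, -0.0, -0.0]
ft_force: [-0.1, -0.1, -0.3]
width: 0.0868
grip_force: 0.0
```

Call:
play_rows(claw=[0,0,0,0,0,0,0], delta_pos=[[-0.157,0.148,0],[-0.157,0.148,0],[-0.157,0.148,0],[-0.157,0.148,0],[-0.157,0.148,0],[-0.157,0.148,0],[0,0,0]], delta_rot=[[0,0,0],[0,0,0],[0,0,0],[0,0,0],[0,0,0],[0,0,0],[0,0,0]])

```text
time: 12.2
ee_pos: [0.4887, -0.2963, 0.1741]
eef_rot: [0.993, 0.12, -0.001, 0.001]
ft_force: [-0.1, 0.0, 0.4]
width: 0.0872
grip_force: 0.0
```

Run:
```python
from look import *
s,c,T=look("wrist");cv2.imwrite("pics/w5.png",c["pixels"][:,:,::-1])
print(s["ee_pos"],s["width"],R.from_quat(s["eef_rot"]).as_euler("xyz",degrees=True))
go(s,(.490,-.286,.108),13.5)
s,c,T=look("scene");print(cast(c,T,[[270,108]],.1),cast(c,T,[[270,91]],.175))
```

```text
[ 0.48866787 -0.29631418  0.17411566] 0.08718724701430379 [1.79882893e+02 1.54199213e-01 1.37734257e+01]
pos units [ 0.0196 -0.0492  0.3304] rot units [0.0007 0.0009 0.0015] min rows 1.487302153650641 0.041896272869601514
[[ 0.57633415 -0.37388499]] [[ 0.57529979 -0.35818675]]
```

View pics/w5.png

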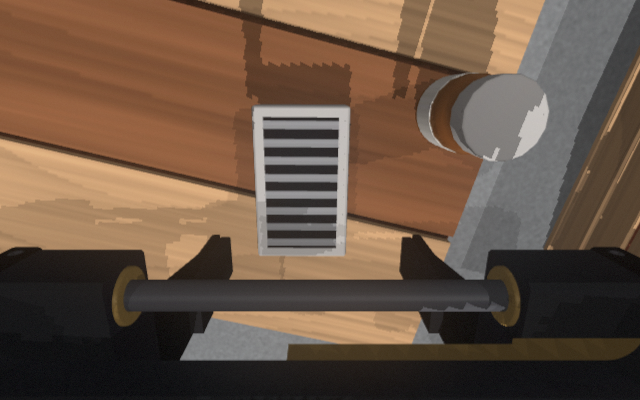

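The white tray is centred at (302,180), parallel to the fingers; the spice jar at (490,115) is beside, clear of the body's height.

Call:
play_rows(claw=[0,0,0,0,1,1,1,1], delta_pos=[[0.02,-0.049,0.0],[0,0,0.15],[0,0,0.15],[0,0,0.03],[0,0,0],[0,0,0],[0,0,0],[0,0,0]], delta_rot=[[0.0007,0.001,0.0015],[0,0,0],[0,0,0],[0,0,0],[0,0,0],[0,0,0],[0,0,0],[0,0,0]])

```text
time: 13.1
ee_pos: [0.4953, -0.2795, 0.1098]
eef_rot: [0.993, 0.121, 0.002, -0.0]
ft_force: [0.4, -2.9, 1.7]
width: 0.063
grip_force: 1.4
```

Call:
play_rows(claw=[1,1,1], delta_pos=[[0,0,0],[0,0,0],[0,0,0]], delta_rot=[[0,0,0],[0,0,0],[0,0,0]])

```text
time: 13.4
ee_pos: [0.4952, -0.2796, 0.1097]
eef_rot: [0.993, 0.121, 0.002, -0.0]
ft_force: [-0.5, -2.8, 6.6]
width: 0.0596
grip_force: 19.9
```

Call:
play_rows(claw=[1,1], delta_pos=[[0,0,-0.1],[0,0,0]], delta_rot=[[0,0,0],[0,0,0]])

```text
time: 13.6
ee_pos: [0.4953, -0.2788, 0.1302]
eef_rot: [0.993, 0.121, 0.002, -0.001]
ft_force: [0.3, -1.3, -1.1]
width: 0.0602
grip_force: 19.9
```

Run:
```python
from look import *
s=r.read_state()
print(s["ee_pos"],s["width"],R.from_quat(s["eef_rot"]).as_euler("xyz",degrees=True))
s2,c,T=look("wrist");m=cv2.inRange(hsv(c),(0,0,130),(180,50,255))
m2=cv2.inRange(hsv(c),(0,0,130),(180,50,255));cv2.imwrite("pics/m.png",m)
go(s,(*W(-85,-155),s["ee_pos"][2]),13.5)
```

```text
[ 0.49527716 -0.27882227  0.13018275] 0.06015052626598805 [-179.96819123   -0.27495522   13.92985957]
pos units [ 0.8675 -1.1602  0.0048] rot units [-0.0002 -0.0015  0.0024] min rows 6.438565076326 0.06391604232303787
```

Call:
play_rows(claw=[1,1,1,1,1,1,1], delta_pos=[[0.131,-0.164,0],[0.131,-0.164,0],[0.131,-0.164,0],[0.131,-0.164,0],[0.131,-0.164,0],[0.131,-0.164,0],[0.131,-0.164,0]], delta_rot=[[0,0,0],[0,0,0],[0,0,0],[0,0,0],[0,0,0],[0,0,0],[0,0,0]])

```text
time: 14.35
ee_pos: [0.6169, -0.0101, 0.128]
eef_rot: [0.993, 0.121, 0.0, -0.001]
ft_force: [1.0, -0.6, -2.2]
width: 0.0596
grip_force: 19.9
```

Call:
play_rows(claw=[1,1,1,1], delta_pos=[[0,0,0],[0,0,0],[0,0,0],[0,0,0]], delta_rot=[[0,0,0.0435],[0,0,0.0435],[0,0,0],[0,0,0]])

```text
time: 14.75
ee_pos: [0.6166, -0.0118, 0.1285]
eef_rot: [1.0, -0.013, 0.0, -0.001]
ft_force: [-0.2, 0.2, -1.8]
width: 0.0602
grip_force: 19.9
```

Run:
```python
from look import *
s,c,T=look("wrist")
cv2.imwrite("pics/w6.png",c["pixels"][:,:,::-1])
print(s["ee_pos"],s["width"],R.from_quat(s["eef_rot"]).as_euler("xyz",degrees=True),incorner(s["ee_pos"][:2]*1000))
go(s,(*W(-75,-155),.1085),YAW)
```

```text
[ 0.61660005 -0.01176272  0.12847569] 0.06017690890881987 [-1.79842714e+02 -5.28091673e-02 -1.50880111e+00] [ -76.21233756 -154.66227055]
pos units [0.006  0.002  0.0999] rot units [-0.0009 -0.0003  0.0013] min rows 0.44478437602245985 0.03660166926800925
```

View pics/w6.png

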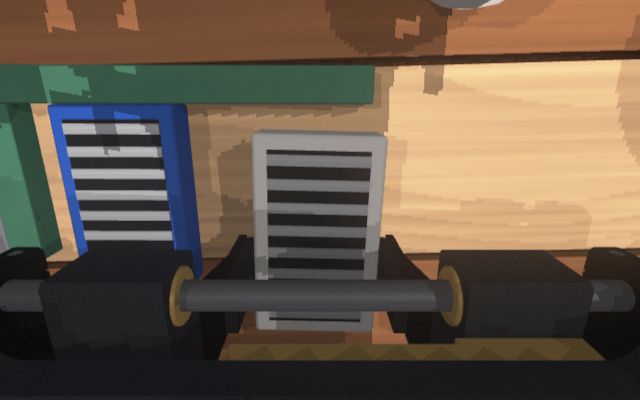

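Blue sits flush at the rear batten (edge row ~104), about 30 mm from the side batten; the white tray is held at (318,230), ready to lower.

Call:
play_rows(claw=[1,1,1,1,1,1,1], delta_pos=[[0,0,0.05],[0,0,0.047],[0.025,0,0],[0.02,0,0],[0.005,0,0],[0.005,0,0],[0,0,0]], delta_rot=[[0,0,0.0013],[0,0,0],[0,0,0],[0,0,0],[0,0,0],[0,0,0],[0,0,0]])

```text
time: 15.5
ee_pos: [0.6281, -0.0119, 0.1098]
eef_rot: [1.0, -0.017, 0.001, -0.001]
ft_force: [0.4, -0.1, -2.1]
width: 0.0598
grip_force: 19.9
```

Call:
play_rows(claw=[1,1,1], delta_pos=[[0.005,0,0],[0.005,0,0],[0,0,0]], delta_rot=[[0,0,0],[0,0,0],[0,0,0]])

```text
time: 15.8
ee_pos: [0.6283, -0.0121, 0.1093]
eef_rot: [1.0, -0.017, -0.001, -0.001]
ft_force: [-8.2, -0.2, -0.0]
width: 0.0601
grip_force: 19.9
```

Call:
play_rows(claw=[1,1,0.12,0.12,0.12,0.12,0.12,0.3], delta_pos=[[0.005,0,0],[0,0,0],[0,0,0],[0,0,0],[0,0,0],[0,0,-0.2],[0,0,-0.15],[0,0.2,0]], delta_rot=[[0,0,0],[0,0,0],[0,0,0],[0,0,0],[0,0,0],[0,0,0],[0,0,0],[0,0,0]])

```text
time: 16.6
ee_pos: [0.6324, -0.0452, 0.1856]
eef_rot: [1.0, -0.012, 0.005, -0.003]
ft_force: [1.2, 0.6, 1.0]
width: 0.0732
grip_force: 0.0
```

Call:
play_rows(claw=[0.54,0.54,0.54,0.54,0.54,0.54,0.54,0.54], delta_pos=[[0,0.12,0],[0,0,0],[0,0,0],[0,0,0],[0,0,0],[0,0,0],[0,0,0],[0,0,0]], delta_rot=[[0,0,0],[0,0,-0.0415],[0,0,-0.0415],[0,0,-0.0415],[0,0,-0.0415],[0,0,-0.0415],[0,0,-0.0415],[0,0,-0.0415]])

```text
time: 17.4
ee_pos: [0.6292, -0.0762, 0.1802]
eef_rot: [0.904, 0.428, 0.002, -0.001]
ft_force: [-0.2, -1.2, 0.1]
width: 0.0403
grip_force: 0.0
```

Call:
play_rows(claw=[0.54,0.54,0.54,0.54,0.54,0.54,0.54,0.54], delta_pos=[[0,0,0],[0,0,0],[0,0,0],[0,0,0],[0,0,0],[0,0,0.1],[0,0,0.18],[0,0,0]], delta_rot=[[0,0,-0.0415],[0,0,-0.0415],[0,0,-0.0415],[0,0,-0.0415],[0,0,-0.0415],[0,0,0],[0,0,0],[0,0,0]])

```text
time: 18.2
ee_pos: [0.6266, -0.0765, 0.1198]
eef_rot: [0.721, 0.693, -0.0, -0.003]
ft_force: [-1.2, -0.2, -1.1]
width: 0.0401
grip_force: 0.0
```

Call:
play_rows(claw=[0.54,0.54,0.54,0.54,0.54], delta_pos=[[0,0,0],[0,0,0],[0,0,0],[0,0,0],[0,0,0]], delta_rot=[[0,0.037,0],[0,0.037,0],[0,0.037,0],[0,0,0],[0,0,0]])

```text
time: 18.7
ee_pos: [0.6293, -0.0771, 0.1247]
eef_rot: [0.711, 0.682, 0.127, -0.12]
ft_force: [-0.4, 0.9, 0.7]
width: 0.04
grip_force: 0.0
```

Run:
```python
from look import *
s,c,T=look("wrist");cv2.imwrite("pics/w7.png",c["pixels"][:,:,::-1]);print(s["time"],s["width"],s["ee_pos"],incorner(s["ee_pos"][:2]*1000))
go(s,(*W(-60,-205),.108),88.25,20); go(s,(*W(-58,-132),.108),88.25,20)
```

```text
18.7 0.04000339124776783 [ 0.6292921  -0.07706179  0.12465679] [ -61.53207422 -219.54328631]
pos units [0.0398 0.0066 0.1032] rot units [ 0.0021 -0.0005 -0.0032] min rows 0.49256357144029683 0.086987371252159
pos units [0.3826 0.0123 0.2287] rot units [ 0.0021 -0.0005 -0.0032] min rows 1.981862363147167 0.086987371252159
```

View pics/w7.png

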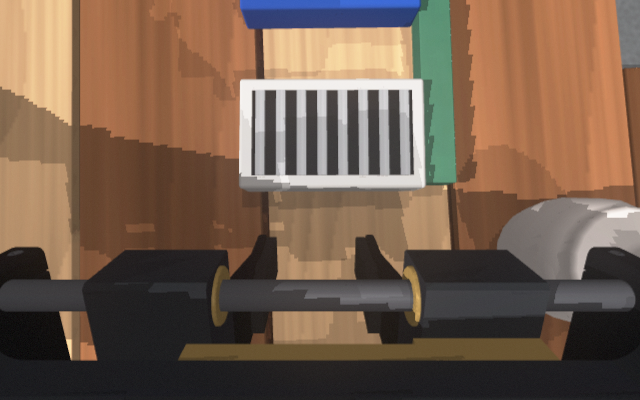

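White tray is square and flush at the rear batten, the blue row ahead of it; the salt pot is at lower right (570,250), close to the gripper, so I push slightly further forward.

Call:
play_rows(claw=[0.54,0.54], delta_pos=[[0.04,-0.012,0.103],[0,0,0]], delta_rot=[[0.002,0,-0.0032],[0,0,0]])

```text
time: 18.95
ee_pos: [0.6262, -0.0575, 0.1069]
eef_rot: [0.704, 0.688, 0.124, -0.123]
ft_force: [0.6, 0.6, -0.7]
width: 0.04
grip_force: 0.0
```

Call:
play_rows(claw=[0.54,0.54,0.54,0.54,0.54,0.54,0.54,0.54], delta_pos=[[0.04,0.001,0.0145],[0.04,0.001,0.0145],[0.04,0.001,0.0145],[0.04,0.001,0.0145],[0.04,0.001,0.0145],[0.04,0.001,0.0145],[0.04,0.001,0.0145],[0,0,0]], delta_rot=[[0,0,0],[0,0,0],[0,0,0],[0,0,0],[0,0,0],[0,0,0],[0,0,0],[0,0,0]])

```text
time: 19.75
ee_pos: [0.6301, -0.0008, 0.1077]
eef_rot: [0.706, 0.686, 0.125, -0.122]
ft_force: [-0.7, -2.0, 0.7]
width: 0.0399
grip_force: 0.7
```

Run:
```python
from look import *
s,c,T=look("wrist");cv2.imwrite("pics/w8.png",c["pixels"][:,:,::-1]);print(s["time"],s["width"],s["ee_pos"],incorner(s["ee_pos"][:2]*1000),s["ft_force"])
go(s,(*W(-60,-132),.108),88.25,20)
```

```text
19.75 0.039876234745762525 [ 0.63013558 -0.00078479  0.10769432] [ -63.01836838 -143.27610476] [-0.73617112 -1.98479316  0.67072071]
pos units [0.0534 0.0152 0.018 ] rot units [-0.0004 -0.0008  0.0008] min rows 0.2594909789261125 0.025303169029917943
```

Pushing the rest of the way in small steps.

Call:
play_rows(claw=[0.54,0.54,0.54,0.54,0.54], delta_pos=[[0.015,0.001,0.005],[0.015,0.001,0.005],[0.01,0,0.0036],[0.005,0,0.0018],[0,0,0]], delta_rot=[[0,0,0],[0,0,0],[0,0,0],[0,0,0],[0,0,0]])

```text
time: 20.3
ee_pos: [0.6307, 0.0064, 0.1074]
eef_rot: [0.707, 0.686, 0.125, -0.122]
ft_force: [-3.4, -6.3, 2.7]
width: 0.04
grip_force: 2.9
```

Call:
play_rows(claw=[0.54,0.54,0.54,0.54], delta_pos=[[0.005,0,0.0018],[0.005,0,0.0018],[0.005,0,0.0018],[0,0,0]], delta_rot=[[0,0,0],[0,0,0],[0,0,0],[0,0,0]])

```text
time: 20.7
ee_pos: [0.6308, 0.0093, 0.1074]
eef_rot: [0.707, 0.686, 0.125, -0.122]
ft_force: [-3.6, -6.4, 3.2]
width: 0.0396
grip_force: 3.3
```

Call:
play_rows(claw=[0.54,0.54,0.54,0.54], delta_pos=[[0.005,0,0.0018],[0.005,0,0.0018],[0.005,0,0.0018],[0,0,0]], delta_rot=[[0,0,0],[0,0,0],[0,0,0],[0,0,0]])

```text
time: 21.1
ee_pos: [0.6308, 0.0107, 0.1073]
eef_rot: [0.707, 0.685, 0.124, -0.121]
ft_force: [-5.9, -11.6, 6.7]
width: 0.0399
grip_force: 6.0
```

Run:
```python
from look import *
s,c,T=look("wrist");cv2.imwrite("pics/w9.png",c["pixels"][:,:,::-1]);print(s["time"],s["width"],s["ee_pos"],incorner(s["ee_pos"][:2]*1000),s["ft_force"])
```

```text
21.1 0.03990285122659363 [0.63081682 0.01070674 0.10729451] [ -62.68838649 -131.7691267 ] [ -5.94712337 -11.56627075   6.65487379]
```

View pics/w9.png

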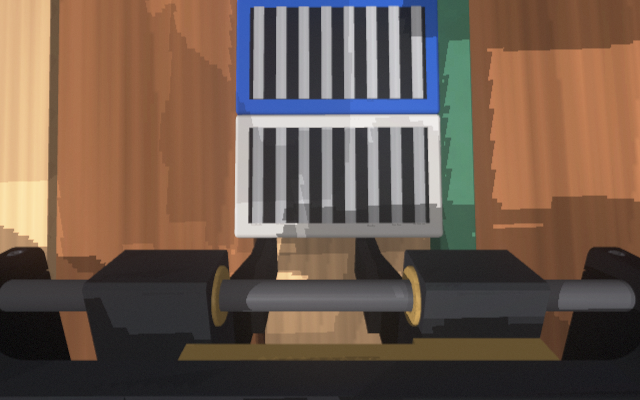

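Both trays are in line and touching (seam at row ~113), rear edges along the batten at column ~440. The force is rising; a firmer press will seat them.

Call:
play_rows(claw=[0.54,0.54,0.54,0.54], delta_pos=[[0.005,0,0.0018],[0.005,0,0.0018],[0.005,0,0.0018],[0,0,0]], delta_rot=[[0,0,0],[0,0,0],[0,0,0],[0,0,0]])

```text
time: 21.55
ee_pos: [0.6309, 0.011, 0.1072]
eef_rot: [0.708, 0.685, 0.123, -0.12]
ft_force: [-10.1, -21.1, 11.9]
width: 0.0397
grip_force: 10.4
```

Run:
```python
from look import *
s,c,T=look("wrist");print(s["time"],incorner(s["ee_pos"][:2]*1000),s["ft_force"])
H=hsv(c);b=cv2.inRange(H,(100,120,30),(130,255,255));k=big(b,(200,0,460,130),25);q=rect(cast(c,T,k,.122));print("blue",q,incorner(q[0]),cv2.boundingRect(k))
```

```text
21.55 [ -62.62270199 -131.46324042] [-10.14137095 -21.09069687  11.92593953]
blue (array([644.7, 107.1], dtype=float32), np.float32(-1.91), array([56.5, 98.2], dtype=float32)) [-51.75537501 -34.99685658] (236, 0, 204, 115)
```

Call:
play_rows(claw=[0.54,0.54,0.54,0.54,0.54,0.54], delta_pos=[[-0.1,0,-0.036],[-0.13,0,-0.15],[-0.03,0,-0.2],[0,0,-0.1],[0,0,0],[0,0,0]], delta_rot=[[0,0,0],[0,0,0],[0,0,0],[0,0,0],[0,0,0],[0,0,0]])

```text
time: 22.2
ee_pos: [0.6289, -0.0645, 0.1808]
eef_rot: [0.706, 0.686, 0.126, -0.122]
ft_force: [-0.2, 0.2, -0.3]
width: 0.0401
grip_force: 0.0
```

```bash
cat > chk.py <<'E'
from look import *
s,c,T=look("wrist");print(s["time"],s["ee_pos"],incorner(s["ee_pos"][:2]*1000));cv2.imwrite("pics/chk%d.png"%(s["time"]*100),c["pixels"][:,:,::-1])
H=hsv(c);b=cv2.inRange(H,(100,120,30),(130,255,255));w=cv2.inRange(H,(0,0,95),(180,60,255))
def line(k,sel,z,n):
    p=incorner(cast(c,T,k,z)*1000);p=p[sel(p)]
    if len(p)<5: print(n,"none");return
    l=cv2.fitLine(p.astype(np.float32),cv2.DIST_HUBER,0,.01,.01).ravel()
    print(n,len(p),"pt",l[2:].round(1),"ang",np.degrees(np.arctan2(*l[[1,0]])).round(2))
for n,m,yc in(("blue",b,-30),("white",w,-90)):
    k=big(m,(180,0,470,245),15);p=incorner(cast(c,T,k,.122)*1000);print(n,cv2.boundingRect(k),rect(p))
    line(k,lambda p:(p[:,0]>-20)&(abs(p[:,1]-yc)<22),.122,n+" rear")
    line(k,lambda p:(p[:,0]<-80)&(abs(p[:,1]-yc)<22),.122,n+" front")
    line(k,lambda p:(p[:,1]<yc-15)&(abs(p[:,0]+50)<40),.122,n+" right")
    line(k,lambda p:(p[:,1]>yc+15)&(abs(p[:,0]+50)<40),.122,n+" left")
g=cv2.inRange(H,(60,60,20),(95,255,255));k=big(g,(0,0,640,400),5)
line(k,lambda p:(p[:,0]<9)&(p[:,0]>-9)&(p[:,1]<-125)&(p[:,1]>-170),.116,"batten inner")
line(k,lambda p:(p[:,0]>9)&(p[:,1]<-5)&(p[:,1]>-170),.116,"batten outer")
E
python3 chk.py
```

```text
22.2 [ 0.62887686 -0.06452086  0.18078788] [ -62.33010253 -207.02088099]
blue (262, 0, 139, 42) (array([-51508.5, -48347.4], dtype=float32), np.float32(0.14), array([30112.5, 98042. ], dtype=float32))
blue rear 59 pt [ -6.7 -41.2] ang 79.16
blue front 59 pt [-98.3 -39.9] ang 80.0
blue right 226 pt [-49.1 -59.7] ang 5.45
blue left none
white (260, 0, 143, 155) (array([-51457.4, -88686.5], dtype=float32), np.float32(-89.86), array([ 99372.2, 110789.1], dtype=float32))
white rear 61 pt [ -2.2 -91.8] ang 89.73
white front 61 pt [-100.6  -89.5] ang -89.29
white right 115 pt [ -64.  -127.3] ang 0.14
white left 154 pt [-59.3 -33.3] ang 0.14
batten inner 65 pt [  -4.  -152.4] ang -89.43
batten outer 201 pt [ 15.1 -90.3] ang -89.91
```

Run:
```python
from look import *
im=cv2.imread("pics/w9.png");H=cv2.cvtColor(im,cv2.COLOR_BGR2HSV)
b=cv2.inRange(H,(100,120,30),(130,255,255));w=cv2.inRange(H,(0,0,95),(180,60,255))
for m,rows in((b,range(5,110,13)),(w,range(125,205,10))):
    print([(y,*(np.where(m[y,200:470])[0][[0,-1]]+200)) for y in rows])
s,c,T=look("scene");H=hsv(c);cv2.imwrite("pics/s9.png",c["pixels"][:,:,::-1])
b=cv2.inRange(H,(100,120,40),(130,255,255));k=big(b,(280,225,350,300),9);p=incorner(cast(c,T,k,.122)*1000);print(cv2.boundingRect(k),p.min(0),p.max(0))
```

```text
[(5, np.int64(237), np.int64(436)), (18, np.int64(237), np.int64(437)), (31, np.int64(237), np.int64(437)), (44, np.int64(237), np.int64(437)), (57, np.int64(237), np.int64(438)), (70, np.int64(236), np.int64(438)), (83, np.int64(236), np.int64(438)), (96, np.int64(236), np.int64(439)), (109, np.int64(236), np.int64(439))]
[(125, np.int64(236), np.int64(440)), (135, np.int64(236), np.int64(440)), (145, np.int64(235), np.int64(441)), (155, np.int64(235), np.int64(441)), (165, np.int64(235), np.int64(441)), (175, np.int64(235), np.int64(441)), (185, np.int64(235), np.int64(441)), (195, np.int64(235), np.int64(442))]
(309, 248, 34, 34) [-52.80321162 -59.43328313] [-0.28270162  2.1900345 ]
```

```bash
python3 -c "
from bench import r
print(r.close_job())"
```

```text
the job is handed in; nothing more can be done
None
```

The job is handed in, result not reported: by my measurements both trays sit flush in one straight row in the batten corner, with the lever and other things never knowingly touched (not re-measured); I viewed 11 pictures, one over the limit of 10.

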